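# Key the gearbox shaft and fit its pulley

### The job

Take the steel key from the wooden block and drop it, upright, right down into the slot of the gearbox's upright shaft; feel for the slot, because the shaft has been left turned well to one side or the other. Then slide the pulley down over the shaft, boss upwards and keyway over the key, and ease it fully home against the shoulder, then let go. Work gently: never force the key or pulley down where it does not fit, do not let the pulley fall, and leave the other things on the bench alone.

Things in the scene. Friction and masses are not known exactly. Their poses are not given: they have to be found in the camera images.
- gearbox: Grey gearbox on a dark 140x130x10 mm plate, bolted to the bench, a small finned motor (top 66 mm up) lying along its +x. Origin: underside of the plate, on the shaft's axis; z up, -x = front, about towards the robot. On top an upright steel shaft with a thick shoulder; the shaft turns very stiffly (3 N m), and its slot faces up to 0.8 rad either side of the gearbox's -x: not measured.
- shaft_end (a point): Middle of the shaft's top end, 113 mm above the bench; axes as the gearbox. The shaft is 34 mm in diameter. Slot: 11.5 mm wide, all along one side, open at the top and outwards, floor 11.5 mm from the axis; a key in it is centred 17 mm from the axis. Over the slot a key passes down; at a wrong angle it lands on this end. Its mouth is chamfered 0.6 mm.
- shoulder (a point): Point on the shaft's axis at the height of the flat top of the shoulder (68 mm in diameter, 40 to 75 mm above the bench), the pulley's seat; axes as the gearbox. The slot runs on straight down into the shoulder as a pocket closed on four sides: 11.5 mm wide, from 11.5 to 22.5 mm from the axis, 30 mm deep (floor 45 mm above the bench), its sides chamfered 1.5 mm.
- key: Loose steel bar, 9 mm (x) by 10 mm (y) by 62 mm (z), foot chamfered 0.8 mm; origin: centre of its lower end, z up along it. It starts upright in the wooden block, lower end 14 mm above the bench. In the slot its x lies along the radius (either way round); right down, its top is 107 mm up, 6 mm below the shaft's end. Let go with its foot in the pocket, it drops home by its weight.
- key_block: Wooden block, 52 mm (x) by 110 mm (y) by 32 mm high, fixed on the bench, with three holes 18 mm deep in its top: the middle one rectangular, with the key in it, and two empty round ones 36 mm to either side along y. Origin: centre of its underside.
- pulley: Loose aluminium V-belt pulley lying flat, 0.4 kg: rim 84 mm in diameter, 0 to 22 mm high, above it a 58 mm boss to 44 mm (grip here). Bore 36 mm; keyway 11.5 mm wide along its +x, floor 23.5 mm from the axis; chamfered 2 mm below. Origin: on the axis at the underside, z up. Turned wrongly it stops on the key, 107 mm up. Keep its contact forces under 60 N, the key's under 45 N.
- hex_bolt: Steel bolt, 62 mm long, lying on the bench; a bystander.
- spanner: Combination spanner, 163 mm long, lying on the bench; a bystander.
- masking_tape: Roll of masking tape, 109 mm across, 24 mm high; a bystander.
- tape_measure: Tape measure, 37x83x68 mm; a bystander.
- screw_jar: Glass jar of screws with a lid, 62 mm across, 93 mm high; a bystander.

How it is judged (in metres and radians):
On the way, in this order (a step that is already met when the one before it is completed fails the run):
1. the key stands right down in the shaft's slot, let go, with the pulley not yet on the shaft (z of key in the frame of gearbox between 0.04 and 0.049 m and horizontal distance between key and shaft_end between 0.0135 and 0.0205 m and angle between key's own z axis and vertical below 0.12 rad and contact force between key and the fingers below 0.3 N and horizontal distance between pulley and shaft_end above 0.05 m), for 0.2 s.
2. the pulley is home on the shoulder over the shaft and key (z of key in the frame of gearbox between 0.04 and 0.049 m and horizontal distance between key and shaft_end between 0.0135 and 0.0205 m and angle between key's own z axis and vertical below 0.12 rad and z of pulley in the frame of gearbox between 0.072 and 0.0775 m and horizontal distance between pulley and shaft_end below 0.003 m and angle between pulley's own z axis and vertical below 0.06 rad), for 0.2 s.
At the end, for the whole second after the job is handed in: The key stands in the shaft's slot, its lower end within 4 mm of the pocket's floor and upright within 0.12 rad; the pulley lies on the shaft with its underside within 2.5 mm of the shoulder, within 3 mm of the shaft's axis and level within 0.06 rad; both at rest (all of step 2 and linear speed of each of pulley, key below 0.01 m/s); the robot touches nothing.
It fails at once if the key is pressed on the shaft or gearbox with more than 45 N (contact force between key and gearbox above 45 N).
It fails at once if the pulley is pressed or dropped on the shaft or gearbox with more than 60 N (contact force between pulley and gearbox above 60 N).
It fails at once if the pulley is pressed on the key with more than 60 N (contact force between pulley and key above 60 N).
It fails at once if a bystander (bolt, spanner, masking tape, tape measure or jar) is moved by more than 30 mm (distance of any of hex_bolt, spanner, masking_tape, tape_measure, screw_jar from where it was at the start of the episode above 0.03 m).
It also fails if it takes over 72 s, if anything falls off the work surface, if the arm or the gripper's body presses on something with over 40 N, if the wrist force passes 120 N, or if a joint passes its speed limit or range.

### The arm

A 6-joint arm with a two-finger parallel gripper is mounted at the origin on a cart in front of the work surface, level with it; the furniture and walls round the work are solid. World frame = base frame: x ahead of the robot, y to its left, z up, the work surface at z = 0. Lengths are in m, angles in degrees, forces in N, time in s.
With the tool pointing down it reaches from about 0.375 to 0.9 m from the base axis. Payload 3.1 kg.
Tool frame: the origin (TCP) lies on the centre line of the jaws, within the pads' length; the fingertips stand 22 mm ahead of it and the grasp point (between the pads) lies 3 mm ahead of it; y points along the fingers, z is the direction in which the jaws open and shut, and the axes are right-handed (so a half turn about y gives the same grasp; the last joint's range is limited). The gripper opens to 87 mm and grips with 3 to 60 N. Pads are 19 mm wide; open, the fingers measure 117 mm over their backs; the gripper's body (75 mm by 190 mm) begins 51 mm behind the grasp point.
Start: joints at [52.855, 30.224, 82.088, -0, 67.689, -10.227], TCP at [0.283, 0.557, 0.245] pointing down, gripper open.
Joint ranges: [-176.69, 176.69], [-43.24, 126.21], [12.49, 139.97], [-82, 262], [0, 151.66], [-163.58, 163.58]. Speed limits (degrees/s): [159.86, 159.86, 180, 180, 180, 180].

### API

Orientations are given as a 3x3 rotation matrix whose columns are the frame's x, y, z axes.
In Python, from rig import bot gives the robot as it stands.
- The arm moves only by the tool jog_arm, never from a script. Its argument "motion" is one flat list of numbers, 6 for each row, row after row: the shift along the tool's x, y, z in mm, then the turn, a rotation vector about the tool's x, y, z in degrees. A call has 1 to 20 rows; each row is the pose to reach, as a shift and turn from the pose commanded when the call began, along the tool's axes at that moment; what a row does not reach only later rows make up. A row lasts 1/8 s, in which the tool goes at most 62.5 mm and 10.7 degrees, less where a joint would pass 70% of its speed; a pose out of reach is approached as far as the arm can. A call with a gripper value outside its range is refused whole. "gripper" is the opening, from 0 (shut) to 1 (fully open), set as the call begins (left out, the last holds). The fingers move at their own pace and stop on an object; the grip force is fixed at half the most. Time passes only in rows, so rows that repeat a pose let the fingers close. It gives the time, the measured TCP pose, the force and the opening at its end, in the units of the state.
- bot.read_state(): the state, without advancing time (a new reading comes with each control period).
- bot.capture(name): name is "scene" or "top" or "wrist"; returns (picture, depth): 400x640x3 uint8, red, green, blue; 400x640 float32, m along the optical axis (not along the pixel's ray), 0 where there is no reading.
- bot.get_calibration(name): a dict with "mtx" (3x3 intrinsics, pixels), "pose" (4x4, takes a point from camera to world coordinates); the wrist camera has in their place "hand_eye" (4x4, takes a point from camera to tool coordinates, whose origin is the TCP and whose axes are the tool frame's). Camera axes: x right, y up, looking along -z (the intrinsics and any distortion apply to the point x, -y, -z); pixel columns grow to the right and rows downward; lengths in m; the calibration is good to about 2 mm. The wrist camera is an equidistant fisheye: a pixel r from the principal point sees the ray r / f radians off the axis. A picture is of the moment at which its call begins: read the wrist's pose just before it. get_calibration takes no time and is no camera call.
- bot.hand_in(): hands the job in, once; it reports no verdict.
The state is a dict: "time_s": time; "joint_positions": joint angles; "qvel": joint speeds; "tau": joint torques, N m; "position": TCP position; "tcp_rot": TCP orientation; "force": force on the tool from outside, world axes, zero at the start; "moment": the same for the moment, N m; "opening": opening from 0.0 (shut) to 1.0 (fully open).
Only numpy, scipy, OpenCV 4.12 (cv2) and the standard library are available. Lean on these libraries where they do the work, as an engineer would, in place of code of your own. Each camera call takes 0.05 s, during which the arm holds its last target.

## Working session

There is one attempt and no reset: what is moved stays moved. The work goes in short steps, Python scripts to look and compute and a tool call to move; the robot and the scene stay as the last step left them, time stands still between calls to the robot, and variables do not carry over. Pictures are saved under pics/ and viewed, and the job is handed in when it is done.

Besides the shell and the picture viewer there is one more tool, called as a command line: name --argument value ..., lists and objects as JSON in quotes. jog_arm: Moves the arm, as the interface text tells. Its arguments: {"type":"object","properties":{"motion":{"type":"array","items":{"type":"number"}},"gripper":{"type":"number"}},"required":["motion"]}

```bash
ls; mkdir -p pics; python3 - <<'E'
from rig import bot
import cv2,numpy as np
np.set_printoptions(precision=4,suppress=True)
s=bot.read_state(); print(s)
for n in ("scene","top","wrist"):
    c=bot.get_calibration(n); print(n,c)
    p,d=bot.capture(n); cv2.imwrite(f"pics/{n}0.png",p[:,:,::-1]); np.save(f"{n}0.npy",d)
E
```

```text
pics
{'time_s': 0.0, 'joint_positions': array([ 52.8564,  30.2781,  82.1576,  -0.0011,  67.6887, -10.2255]), 'qvel': array([ 0.0408, -0.0188,  0.0295,  0.0313, -0.0046,  0.002 ]), 'tau': array([ -0.0007, -44.004 , -17.6593,   0.0633,   0.0583,  -0.0001]), 'position': array([0.2825, 0.5567, 0.2436]), 'tcp_rot': array([[ 0.8917, -0.0013,  0.4527],
       [-0.4527, -0.0017,  0.8917],
       [-0.0004, -1.    , -0.0021]]), 'force': array([-0.4748, -0.2375,  0.39  ]), 'moment': array([-0.0127,  0.0038,  0.0236]), 'opening': 1.0029587639139117}
scene {'mtx': array([[375.5682,   0.    , 316.5501],
       [  0.    , 375.5682, 198.0051],
       [  0.    ,   0.    ,   1.    ]]), 'pose': array([[ 0.5359,  0.5864, -0.6075, -0.2869],
       [-0.8442,  0.3839, -0.3741, -0.5176],
       [ 0.0139,  0.7133,  0.7008,  1.0324],
       [ 0.    ,  0.    ,  0.    ,  1.    ]])}
top {'mtx': array([[367.2672,   0.    , 320.7361],
       [  0.    , 367.2672, 199.1868],
       [  0.    ,   0.    ,   1.    ]]), 'pose': array([[ 0.0911,  0.9747, -0.2043,  0.3263],
       [-0.9958,  0.0895, -0.017 , -0.0157],
       [ 0.0017,  0.205 ,  0.9788,  1.1325],
       [ 0.    ,  0.    ,  0.    ,  1.    ]])}
wrist {'mtx': array([[309.7069,   0.    , 315.2251],
       [  0.    , 309.7069, 200.8924],
       [  0.    ,   0.    ,   1.    ]]), 'hand_eye': array([[ 0.0004, -0.9577, -0.2879, -0.079 ],
       [-0.0004,  0.2879, -0.9577, -0.14  ],
       [ 1.    ,  0.0005, -0.0002,  0.0003],
       [ 0.    ,  0.    ,  0.    ,  1.    ]])}
```

View pics/scene0.png

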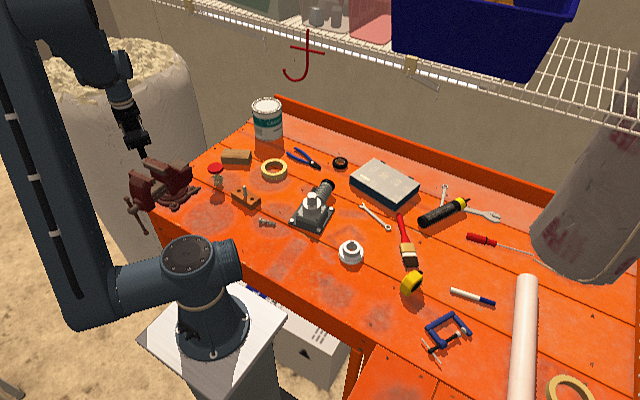

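View pics/top0.png

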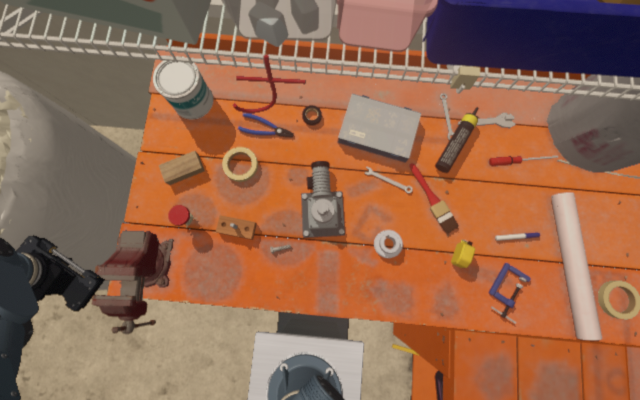

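View pics/wrist0.png

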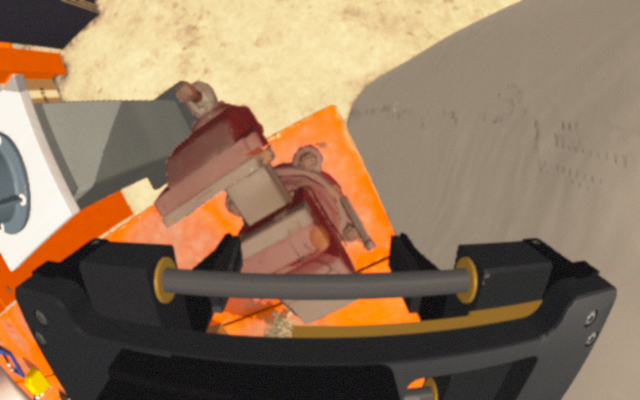

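The pictures show the gearbox at about (322,212) in the top view, the block with the key at (237,228), the pulley at (388,243), the jar at (180,217) and the bolt at (281,248). I'll get coarse positions by casting rays.

```bash
cat > h.py <<'E'
import numpy as np,cv2
from rig import bot
np.set_printoptions(precision=4,suppress=True)
def ray(name,u,v,st=None):
    c=bot.get_calibration(name);K=c['mtx']
    x=(u-K[0,2])/K[0,0];y=(v-K[1,2])/K[1,1]
    if name=='wrist':
        r=np.hypot(x,y);s=np.sin(r)/r if r>1e-9 else 1
        d=np.array([x*s,-y*s,-np.cos(r)]);H=c['hand_eye']
        T=np.eye(4);T[:3,:3]=st['tcp_rot'];T[:3,3]=st['position'];P=T@H
    else:
        d=np.array([x,-y,-1.]);P=c['pose']
    return P[:3,3],P[:3,:3]@d
def onplane(name,u,v,z,st=None):
    o,d=ray(name,u,v,st);return o+d*(z-o[2])/d[2]
def proj(name,p,st=None):
    c=bot.get_calibration(name);K=c['mtx']
    if name=='wrist':
        T=np.eye(4);T[:3,:3]=st['tcp_rot'];T[:3,3]=st['position'];P=T@c['hand_eye']
    else:P=c['pose']
    q=P[:3,:3].T@(np.asarray(p)-P[:3,3]);a=np.array([q[0],-q[1],-q[2]])
    if name=='wrist':
        n=np.hypot(a[0],a[1]);th=np.arctan2(n,a[2]);a=np.array([a[0]/n*th,a[1]/n*th,1])
    else:a=a/a[2]
    return K[0,0]*a[0]+K[0,2],K[1,1]*a[1]+K[1,2]
def snap(name,f):
    st=bot.read_state();p,d=bot.capture(name);cv2.imwrite(f'pics/{f}.png',p[:,:,::-1]);np.save(f'{f}.npy',d)
    import pickle;pickle.dump(st,open(f'{f}.pkl','wb'));return p,d,st
E
python3 - <<'E'
from h import *
for n in('top','scene'):
    p=cv2.imread(f'pics/{n}0.png')
    (y0,y1,x0,x1)=(130,270,150,480) if n=='top' else (140,290,200,440)
    k=800//(x1-x0) if n!='top' else 2.4
    cv2.imwrite(f'pics/{n}0c.png',cv2.resize(p[y0:y1,x0:x1],None,fx=k,fy=k,interpolation=cv2.INTER_CUBIC))
for nm,u,v,z in(('shaft',322,208,.113),('pulley',388,242,.044),('block',237,228,.032),('jar',180,216,.093),('bolt',281,248,.01),('tape',240,165,.024),('tapemeasure',463,254,.06),('spanner',388,180,0)):
    print(nm,onplane('top',u,v,z))
E
```

```text
shaft [ 0.5141 -0.0038  0.113 ]
pulley [ 0.4429 -0.2066  0.044 ]
block [0.4447 0.2465 0.032 ]
jar [0.4575 0.3991 0.093 ]
bolt [0.3987 0.1103 0.01  ]
tape [0.6439 0.2664 0.024 ]
tapemeasure [ 0.4264 -0.4219  0.06  ]
spanner [ 0.6445 -0.2037  0.    ]
```

View pics/top0c.png

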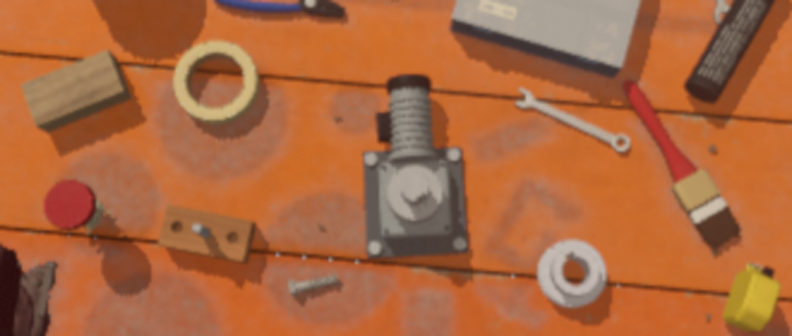

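View pics/scene0c.png

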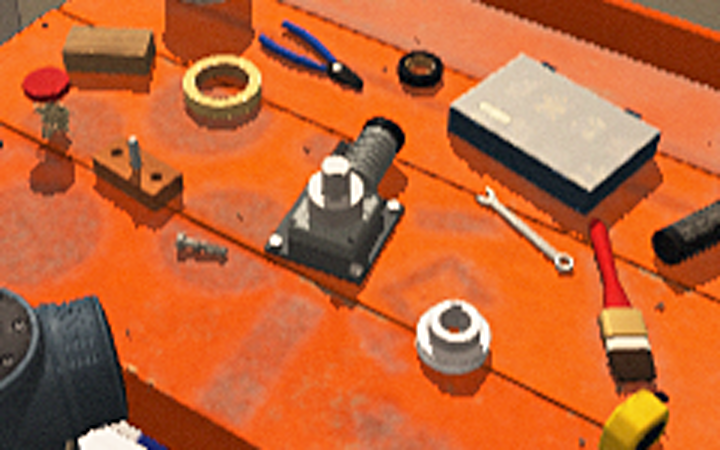

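```bash
cat >> h.py <<'E'
from scipy.spatial.transform import Rotation as R
def rot(zdir_deg):
    # tool pointing down, jaw axis (tool z) at given world yaw (deg)
    a=np.radians(zdir_deg);z=np.array([np.cos(a),np.sin(a),0]);y=np.array([0,0,-1.]);x=np.cross(y,z)
    return np.c_[x,y,z]
def to(p,zdeg,st=None):
    st=st or bot.read_state();M=st['tcp_rot'];d=M.T@(np.array(p)-st['position'])*1000
    rv=R.from_matrix(M.T@rot(zdeg)).as_rotvec(degrees=True)
    print('shift mm',d.round(1),'turn',rv.round(2));return d,rv
E
python3 - <<'E'
from h import *
c=lambda u,v:(u/2.4+150,v/2.4+130)
a=onplane('top',*c(175,226),.032);b=onplane('top',*c(232,237),.032);print(a,b,(a+b)/2,np.degrees(np.arctan2(*(a-b)[[1,0]])),np.linalg.norm(a-b))
for z in [[371,160],[454,155],[460,243],[375,247]]: print(onplane('top',*c(*z),.015))
s=bot.read_state();print(np.degrees(np.arctan2(s['tcp_rot'][1,2],s['tcp_rot'][0,2])))
to([.445,.247,.21],90+0)
E
```

```text
[0.4524 0.2904 0.032 ] [0.4451 0.2172 0.032 ] [0.4487 0.2538 0.032 ] 84.34453578054554 0.0735290842486752
[0.563  0.0546 0.015 ]
[ 0.5794 -0.0521  0.015 ]
[ 0.4658 -0.069   0.015 ]
[0.4509 0.0382 0.015 ]
63.08439507994158
shift mm [ 285.1   34.  -202.7] turn [  0.09 -26.92  -0.04]
```

```bash
python3 - <<'E'
from h import *
to([.447,.252,.21],84.3)
E
```

```text
shift mm [ 284.6   34.  -197.4] turn [  0.09 -21.22  -0.03]
```

jog_arm --motion '[30, 0, -20, 0, -2, 0, 75, 3, -52, 0, -5, 0, 125, 8, -87, 0, -9, 0, 175, 15, -122, 0, -13, 0, 225, 24, -157, 0, -17, 0, 265, 30, -184, 0, -20, 0, 285, 34, -197, 0, -21.2, 0, 285, 34, -197, 0, -21.2, 0, 285, 34, -197, 0, -21.2, 0, 285, 34, -197, 0, -21.2, 0]'

```text
time_s: 1.4
position: [0.4472, 0.2536, 0.2107]
tcp_rot: [[0.995, -0.0, 0.098], [-0.098, 0.0, 0.995], [-0.0, -1.0, 0.0]]
force: [0.3, -0.4, -0.2]
opening: 0.998
```

```bash
python3 - <<'E'
from h import *
p,d,s=snap('wrist','w1'); print(s['position'],s['time_s'],s['force'])
E
```

```text
[0.4472 0.2536 0.2107] 1.4 [ 0.3017 -0.3872 -0.2184]
```

View pics/w1.png

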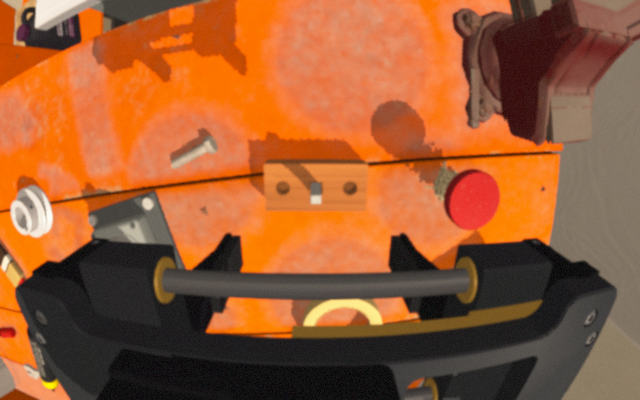

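The block is at about (316,185), with the holes at (282,188) and (350,187) and the key's light top face at about (316,200).

```bash
python3 - <<'E'
from h import *
import pickle
p=cv2.imread('pics/w1.png');cv2.imwrite('pics/w1c.png',cv2.resize(p[150:220,255:378],None,fx=6,fy=6,interpolation=cv2.INTER_CUBIC))
s=pickle.load(open('w1.pkl','rb'))
a=onplane('wrist',282.5,188,.032,s);b=onplane('wrist',350,187.5,.032,s);print(a,b,(a+b)/2,np.linalg.norm(a-b),np.degrees(np.arctan2(*(b-a)[[1,0]])))
hs=cv2.cvtColor(p,cv2.COLOR_BGR2HSV)
m=((hs[...,1]<70)&(hs[...,2]>60)).astype(np.uint8);m[:150]=0;m[215:]=0;m[:,:295]=0;m[:,335:]=0
ys,xs=np.nonzero(m);print(xs.min(),xs.max(),ys.min(),ys.max())
g=cv2.cvtColor(p,cv2.COLOR_BGR2GRAY);print(g[174:210,306:328])
E
```

```text
[0.4464 0.2189 0.032 ] [0.453  0.2906 0.032 ] [0.4497 0.2548 0.032 ] 0.07193017736753629 84.77930574645879
311 320 183 203
[[ 98 103  99 106 118 137 148 153 154 155 155 153 156 155 156 156 157 154
  154 154 154 155]
 [ 99 101 101 101 107 122 137 151 150 155 154 154 153 152 152 151 154 152
  152 154 155 151]
 [100 101 101  99 103 107 127 136 146 150 152 154 154 153 153 152 153 152
  155 153 152 155]
 [105 105  99 102 105 107 114 122 137 150 155 154 155 155 157 155 153 154
  155 155 155 154]
 [106 105 104 103 103 105 105 115 132 148 153 155 159 158 158 158 160 162
  156 157 157 153]
 [104 103 102 103 103 102 105 109 116 132 142 153 154 159 157 157 159 158
  159 160 158 158]
 [102 102 102 100 100  98 104 103 104 110 125 141 151 152 152 153 154 155
  156 154 157 155]
 [101  99  98  97  94  95  94  94  93 100 111 127 140 142 142 140 142 150
  149 153 152 152]
 [ 99  99  95  94  90  90  94  96  93  97 101 109 119 120 123 122 130 144
  150 149 148 151]
 [ 97  96  93  89  90  94 101 100  99  99 102 102 104 108 108 110 123 142
  148 151 148 151]
 [ 96  98  93  90  91 102 103 103 103 106 105 1
[... 1671 characters left out ...]
4 215 217 217 202 175 152 142
  141 138 140 136]
 [148 145 145 152 165 183 195 201 201 201 199 199 201 201 188 170 152 145
  142 142 144 143]
 [147 149 150 150 156 165 170 176 178 174 174 174 174 174 167 159 151 148
  148 147 146 146]
 [151 150 149 149 152 155 156 154 155 153 156 154 159 157 155 152 151 150
  150 150 150 151]
 [147 147 149 148 147 150 150 150 148 147 151 149 151 151 150 150 152 147
  150 150 151 149]
 [144 146 146 143 147 146 148 147 146 148 146 148 148 147 147 148 149 148
  148 149 146 148]
 [144 143 146 145 143 144 143 145 144 144 144 144 142 143 147 146 146 144
  147 144 145 147]
 [143 144 142 143 146 143 144 139 143 143 146 143 144 145 147 144 146 144
  144 147 146 148]]
```

View pics/w1c.png

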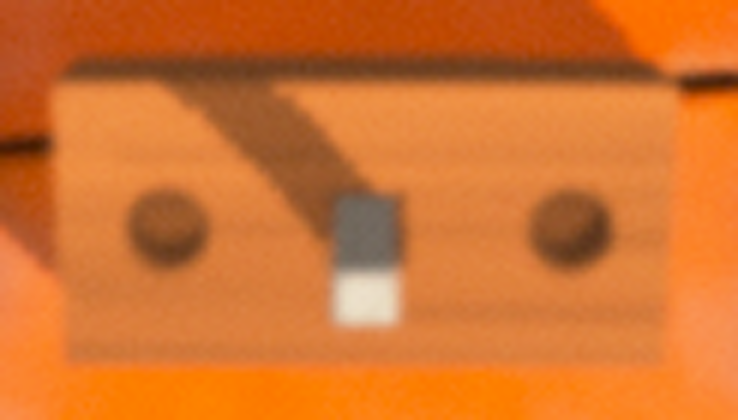

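```bash
python3 - <<'E'
from h import *
import pickle
s=pickle.load(open('w1.pkl','rb'))
a=onplane('wrist',283.,188.3,.032,s);b=onplane('wrist',350.2,188.2,.032,s);print(a,b,(a+b)/2,np.linalg.norm(a-b),np.degrees(np.arctan2(*(b-a)[[1,0]])))
k=onplane('wrist',315.8,199.4,.076,s);print(k,np.linalg.norm(onplane('wrist',310.2,199.4,.076,s)-onplane('wrist',321.5,199.4,.076,s)),np.linalg.norm(onplane('wrist',316,194.9,.076,s)-onplane('wrist',316,203.7,.076,s)))
to([k[0],k[1],.10],84.7)
E
```

```text
[0.4468 0.2194 0.032 ] [0.4538 0.2907 0.032 ] [0.4503 0.2551 0.032 ] 0.07163828732227034 84.4308489246591
[0.4496 0.2542 0.076 ] 0.010449673542835599 0.008483585026626102
shift mm [  2.3 110.7   0.8] turn [-0.01 -0.32  0.  ]
```

jog_arm --motion '[1, 20, 0, 0, 0, 0, 2.5, 60, 1, 0, -0.2, 0, 2.5, 100, 1, 0, -0.2, 0, 2.5, 122, 1, 0, -0.2, 0, 2.5, 131, 1, 0, -0.2, 0, 2.5, 131, 1, 0, -0.2, 0, 2.5, 131, 1, 0, -0.2, 0]'

```text
time_s: 2.33
position: [0.4511, 0.2538, 0.0805]
tcp_rot: [[0.995, 0.002, 0.096], [-0.096, 0.001, 0.995], [0.002, -1.0, 0.001]]
force: [0.6, -0.1, 0.2]
opening: 0.998
```

```bash
python3 - <<'E'
from h import *
p,d,s=snap('wrist','w2'); print(s['position'],s['time_s'],s['force'])
cv2.imwrite('pics/w2c.png',cv2.resize(p[130:330,190:450,::-1],None,fx=3,fy=3))
E
```

```text
[0.4511 0.2538 0.0805] 2.325 [ 0.6242 -0.0706  0.2416]
```

View pics/w2c.png

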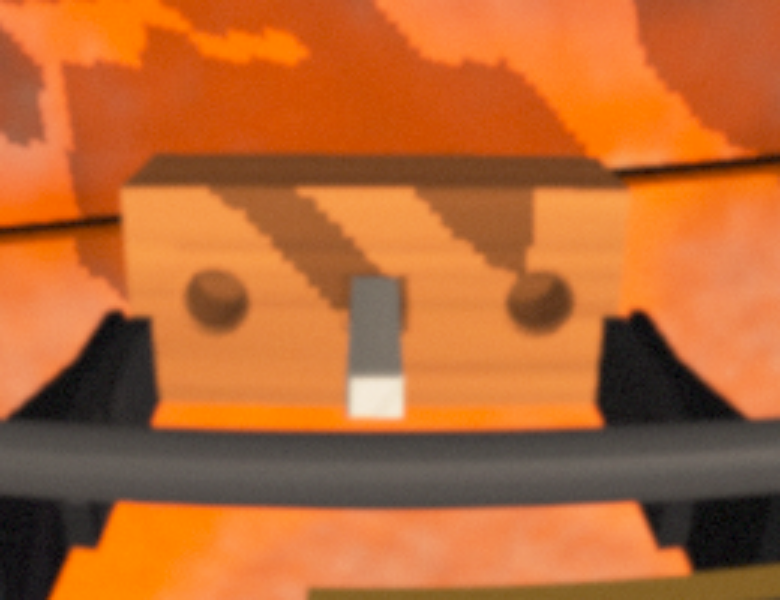

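The key at about (376,395) in the crop is centred between the fingers, so I'll close now.

jog_arm --motion '[0, 0, 0, 0, 0, 0, 0, 0, 0, 0, 0, 0, 0, 0, 0, 0, 0, 0, 0, 0, 0, 0, 0, 0, 0, 0, 0, 0, 0, 0, 0, 0, 0, 0, 0, 0]' --gripper 0

```text
time_s: 3.12
position: [0.4504, 0.2533, 0.0795]
tcp_rot: [[0.995, -0.0, 0.096], [-0.096, -0.0, 0.995], [-0.0, -1.0, -0.0]]
force: [-0.6, 0.4, 0.6]
opening: 0.398
```

jog_arm --motion '[0, 0, 0, 0, 0, 0, 0, 0, 0, 0, 0, 0, 0, 0, 0, 0, 0, 0, 0, 0, 0, 0, 0, 0, 0, 0, 0, 0, 0, 0]'

```text
time_s: 3.75
position: [0.4505, 0.2534, 0.0796]
tcp_rot: [[0.995, 0.0, 0.096], [-0.096, 0.0, 0.995], [0.0, -1.0, 0.0]]
force: [0.5, -0.4, -0.6]
opening: 0.106
```

jog_arm --motion '[0, -4, 0, 0, 0, 0, 0, -12, 0, 0, 0, 0, 0, -30, 0, 0, 0, 0, 0, -60, 0, 0, 0, 0, 0, -95, 0, 0, 0, 0, 0, -120, 0, 0, 0, 0, 0, -125, 0, 0, 0, 0, 0, -125, 0, 0, 0, 0]'

```text
time_s: 4.75
position: [0.4501, 0.2533, 0.2045]
tcp_rot: [[0.995, 0.0, 0.096], [-0.096, 0.0, 0.995], [-0.0, -1.0, 0.0]]
force: [0.2, -0.2, -1.0]
opening: 0.112
```

```bash
python3 - <<'E'
from h import *
p,d,s=snap('wrist','w3'); print(s['position'],s['time_s'],s['force'],s['opening'])
cv2.imwrite('pics/w3c.png',cv2.resize(p[130:330,190:450,::-1],None,fx=3,fy=3))
# view pose for the gearbox: shaft (.514,-.004); 
print(to([.46,.03,.21],98.7))
print(to([.44,.0,.21],98.7))
E
```

```text
[0.4501 0.2533 0.2045] 4.75 [ 0.1878 -0.1654 -1.0473] 0.11207469144070008
shift mm [  31.6   -6.  -221.1] turn [  0.02 -14.22  -0.08]
(array([  31.6073,   -6.0217, -221.1341]), array([  0.0243, -14.216 ,  -0.0822]))
shift mm [  14.6   -6.  -252.9] turn [  0.02 -14.22  -0.08]
(array([  14.5836,   -5.9794, -252.9176]), array([  0.0243, -14.216 ,  -0.0822]))
```

View pics/w3c.png

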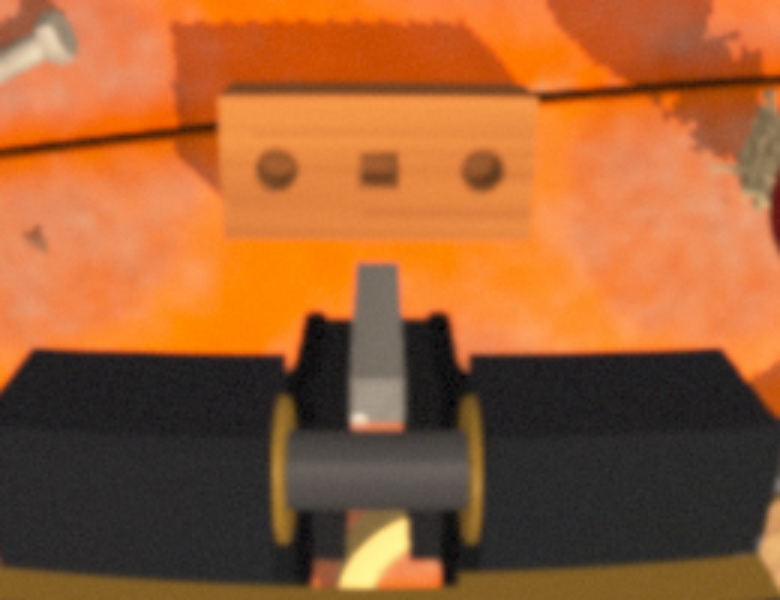

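The key is held straight, with its foot at about (378,266) in the crop. Next I'll look at the shaft from above.

```bash
python3 - <<'E'
from h import *
to([.563,.004,.215],98.7)
E
```

```text
shift mm [ 136.6  -11.2 -237.1] turn [  0.02 -14.22  -0.08]
```

jog_arm --motion '[12, -3, -20, 0, -1, 0, 40, -8, -65, 0, -4, 0, 70, -11, -115, 0, -7, 0, 97, -11, -165, 0, -10, 0, 122, -11, -210, 0, -13, 0, 135, -11, -232, 0, -14.2, 0, 136.5, -11, -237, 0, -14.2, 0, 136.5, -11, -237, 0, -14.2, 0, 136.5, -11, -237, 0, -14.2, 0]'

```text
time_s: 5.92
position: [0.5625, 0.0057, 0.2151]
tcp_rot: [[0.988, -0.002, -0.152], [0.152, 0.001, 0.988], [-0.002, -1.0, 0.001]]
force: [0.1, -0.2, -0.0]
opening: 0.107
```

```bash
python3 - <<'E'
from h import *
p,d,s=snap('wrist','w4'); print(s['position'],s['time_s'],s['force'],s['opening'])
cv2.imwrite('pics/w4c.png',cv2.resize(p[80:280,190:450,::-1],None,fx=3,fy=3,interpolation=cv2.INTER_CUBIC))
E
```

```text
[0.5625 0.0057 0.2151] 5.925 [ 0.1118 -0.2064 -0.0253] 0.10738017281096754
```

View pics/w4c.png

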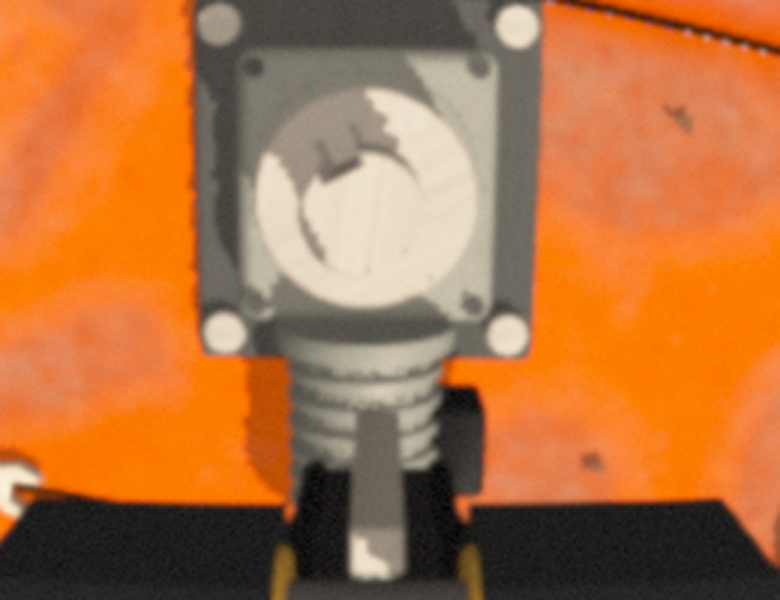

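The slot shows at about (340,168) in the crop. The shaft's centre is near (363,210), so the slot is turned towards -y from the front. I'll zoom in.

```bash
python3 - <<'E'
from h import *
p=cv2.imread('pics/w4.png')
# crop 270..355 x 105..185
cv2.imwrite('pics/w4d.png',cv2.resize(p[104:186,268:358],None,fx=7,fy=7,interpolation=cv2.INTER_LANCZOS4))
E
```

```text
(no output)
```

View pics/w4d.png

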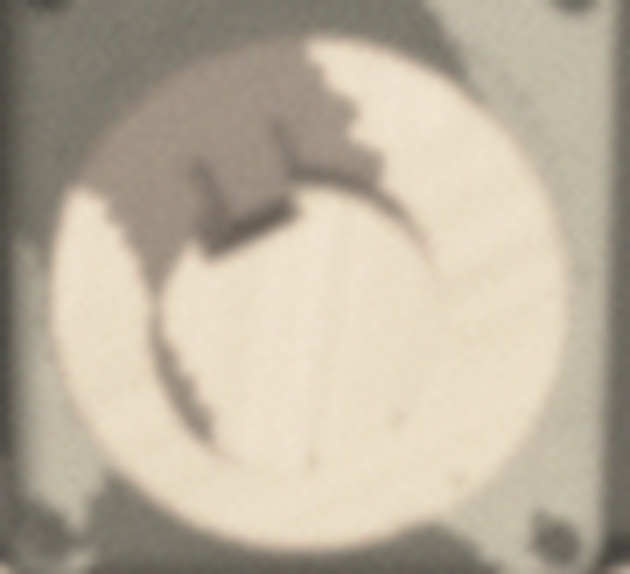

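```bash
cat > fit.py <<'E'
from h import *
import pickle
from scipy.optimize import least_squares
def radial(name,f,c,rng,z,Rk,dark_out=True,deg=range(0,360,5),thr=6):
    s=pickle.load(open(f+'.pkl','rb'));g=cv2.GaussianBlur(cv2.cvtColor(cv2.imread(f'pics/{f}.png'),cv2.COLOR_BGR2GRAY).astype(np.float32),(0,0),.8)
    P=[]
    for a in deg:
        rr=np.arange(rng[0],rng[1],.25);u=c[0]+rr*np.cos(np.radians(a));v=c[1]+rr*np.sin(np.radians(a))
        q=cv2.remap(g,u.astype(np.float32)[None],v.astype(np.float32)[None],cv2.INTER_LINEAR)[0]
        d=np.gradient(q);i=d.argmin() if dark_out else d.argmax()
        if abs(d[i])>thr*.25 and 0<i<len(rr)-1: P.append(onplane(name,u[i],v[i],z,s)[:2])
    P=np.array(P)
    fr=lambda x:np.hypot(P[:,0]-x[0],P[:,1]-x[1])-x[2]
    r=least_squares(fr,[*P.mean(0),Rk],loss='soft_l1',f_scale=.0004)
    r2=least_squares(lambda x:fr([x[0],x[1],Rk]),r.x[:2],loss='soft_l1',f_scale=.0004)
    print(len(P),'free',r.x,'fixedR',r2.x,'medres',np.median(abs(r.fun)))
    return r.x
E
python3 - <<'E'
from fit import *
radial('wrist','w4',(268+307/7,104+293/7),(32,42),.075,.034)
radial('wrist','w4',(268+300/7,104+327/7),(15,25),.113,.017,deg=list(range(-30,60,5))+list(range(95,180,5)))
s=pickle.load(open('w4.pkl','rb'))
c=lambda u,v:onplane('wrist',268+u/7,104+v/7,.113,s)[:2]
a=c(212,260);b=c(300,207);print('floor edge',a,b,np.linalg.norm(a-b))
m=(a+b)/2;t=(b-a)/np.linalg.norm(b-a);n=np.array([-t[1],t[0]]);
print(m,'normals',n,np.degrees(np.arctan2(n[1],n[0])),'axis est',m-n*.0115,m+n*.0115)
E
```

```text
66 free [ 0.517  -0.0044  0.0335] fixedR [ 0.517  -0.0043] medres 0.00020177686131500963
11 free [0.4836 0.0423 0.0711] fixedR [ 0.5345 -0.0289] medres 0.00016326834770019616
floor edge [ 0.5103 -0.0154] [ 0.5029 -0.0066] 0.01148512597184256
[ 0.5066 -0.011 ] normals [-0.7687 -0.6396] -140.23936344689264 axis est [ 0.5154 -0.0037] [ 0.4977 -0.0184]
```

```bash
python3 - <<'E'
from h import *
import pickle
s3=pickle.load(open('w3.pkl','rb'))
T=s3['tcp_rot'];q=onplane('wrist',190+378/3,130+266/3,s3['position'][2]-.0655,s3);print('foot near edge in tool',T.T@(q-s3['position']))
to([.5034,-.0154,.200],129.8)
E
```

```text
foot near edge in tool [-0.0039  0.0655  0.0007]
shift mm [-61.8  15.4 -11.8] turn [ -0.05 -31.03  -0.05]
```

jog_arm --motion '[-10, 2, -2, 0, -5, 0, -25, 5, -5, 0, -12, 0, -40, 8, -8, 0, -20, 0, -54, 11, -11, 0, -27, 0, -61, 13, -12, 0, -31, 0, -62, 15, -12, 0, -31, 0, -62, 15, -12, 0, -31, 0, -62, 15, -12, 0, -31, 0]'

```text
time_s: 6.98
position: [0.5045, -0.0166, 0.2007]
tcp_rot: [[0.77, 0.001, -0.639], [0.639, -0.0, 0.77], [0.0, -1.0, -0.001]]
force: [-0.5, -0.9, -0.3]
opening: 0.107
```

```bash
python3 - <<'E'
from h import *
p,d,s=snap('wrist','w5'); print(s['position'],s['time_s'],s['force'],s['opening'])
cv2.imwrite('pics/w5c.png',cv2.resize(p[150:280,240:400,::-1],None,fx=4.5,fy=4.5,interpolation=cv2.INTER_CUBIC))
E
```

```text
[ 0.5045 -0.0166  0.2007] 6.975 [-0.5124 -0.8567 -0.3428] 0.10708486102278494
```

View pics/w5c.png

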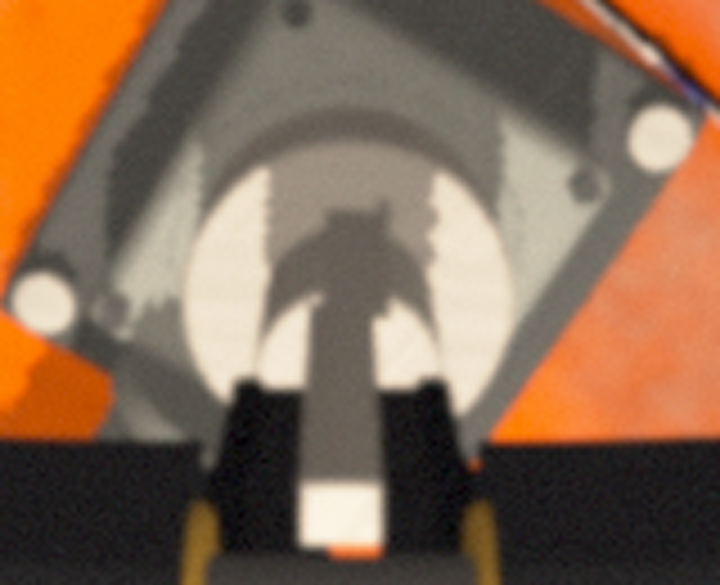

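```bash
python3 - <<'E'
from h import *
p=cv2.imread('pics/w5.png')[180:240,285:350]
p=np.clip((p.astype(float)-40)*1.8,0,255).astype(np.uint8)
cv2.imwrite('pics/w5d.png',cv2.resize(p,None,fx=10,fy=10,interpolation=cv2.INTER_CUBIC))
E
```

```text
(no output)
```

View pics/w5d.png

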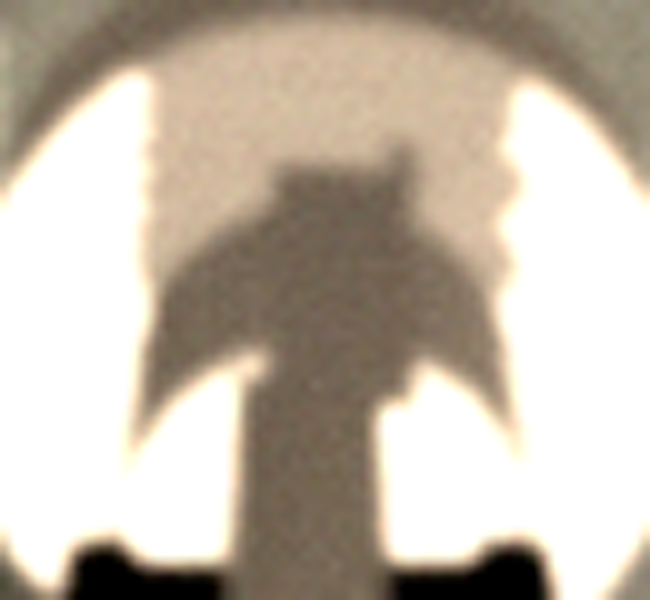

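```bash
python3 - <<'E'
from fit import *
s=pickle.load(open('w5.pkl','rb'));T=s['tcp_rot']
def tl(u,v,z): 
    q=onplane('wrist',285+u/10,180+v/10,z,s); return (T.T@(q-s['position'])*1000).round(1)[[0,2]]
for n,u,v,z in(('floor edge R',395,401,.113),('mouth L',274,352,.113),('mouth R',411,368,.113),('pocket outL',275,172,.075),('pocket outR',408,172,.075),('pocket mid',342,172,.075),('foot near',312,382,s['position'][2]-.0655),('shoulder top',325,18,.075)): print(n,tl(u,v,z))
x=radial('wrist','w5',(285+32.5,180+37),(30,45),.075,.034,deg=range(180,361,4))
print(T.T@(np.r_[x[:2],.075]-s['position'])*1000)
x=radial('wrist','w5',(285+32.5,180+53),(12,24),.113,.017,deg=list(range(185,250,4))+list(range(300,355,4)))
print(T.T@(np.r_[x[:2],.113]-s['position'])*1000)
E
```

```text
floor edge R [5.4 7.2]
mouth L [ 1.4 -2.3]
mouth R [2.7 8.4]
pocket outL [-2.3 -2.5]
pocket outR [-2.3  9.4]
pocket mid [-2.3  3.5]
foot near [-4.2  0.6]
shoulder top [-16.4   1.9]
46 free [ 0.5156 -0.0053  0.0328] fixedR [ 0.5165 -0.0041] medres 0.0002973509695737876
[ 15.7656 125.704    1.6566]
29 free [ 0.515  -0.0061  0.0151] fixedR [ 0.517  -0.0043] medres 0.0001454199790950298
[14.8056 87.7037  1.3674]
```

jog_arm --motion '[0, 2, 1, 0, 2, 0, 0, 8, 2.6, 0, 5.3, 0, 0, 15, 2.6, 0, 5.3, 0, 0, 15, 2.6, 0, 5.3, 0, 0, 15, 2.6, 0, 5.3, 0]'

```text
time_s: 7.65
position: [0.5025, -0.015, 0.1855]
tcp_rot: [[0.825, 0.0, -0.565], [0.565, -0.0, 0.825], [0.0, -1.0, -0.0]]
force: [0.3, -0.2, -1.1]
opening: 0.108
```

```bash
python3 - <<'E'
from h import *
p,d,s=snap('wrist','w6'); print(s['position'],s['time_s'],s['force'],s['opening'])
p=p[180:240,285:350,::-1]
p=np.clip((p.astype(float)-40)*2.2,0,255).astype(np.uint8)
cv2.imwrite('pics/w6d.png',cv2.resize(p,None,fx=10,fy=10,interpolation=cv2.INTER_CUBIC))
E
```

```text
[ 0.5025 -0.015   0.1855] 7.65 [ 0.2969 -0.2401 -1.1206] 0.10842789587591622
```

View pics/w6d.png

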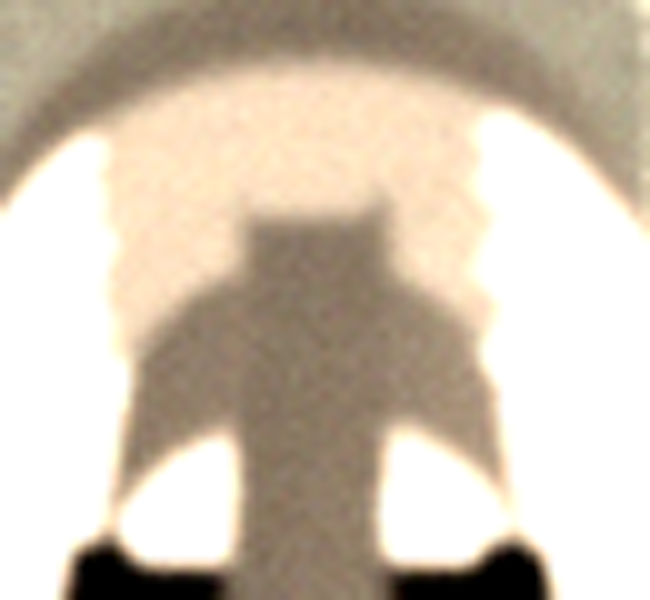

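```bash
python3 - <<'E'
from fit import *
s=pickle.load(open('w6.pkl','rb'));T=s['tcp_rot']
def tl(u,v,z): 
    q=onplane('wrist',285+u/10,180+v/10,z,s); return (T.T@(q-s['position'])*1000).round(1)[[0,2]]
for n,u,v,z in(('mouth L',242,430,.113),('mouth R',381,425,.113),('pocket outL',247,215,.075),('pocket outR',384,212,.075),('shoulder top',325,68,.075)): print(n,tl(u,v,z))
for f in ('w6',):
  x=radial('wrist',f,(285+32.5,180+42),(30,45),.075,.034,deg=range(190,351,4))
  x=radial('wrist',f,(285+32,180+58),(10,24),.113,.017,deg=list(range(190,245,4))+list(range(296,350,4)))
for c in([.5165,-.0043],[.517,-.0043]): print(T.T@(np.r_[c,.1]-s['position'])*1000)
E
```

```text
mouth L [ 2.1 -4.4]
mouth R [1.7 5.8]
pocket outL [-2.9 -4.7]
pocket outR [-3.1  6.9]
shoulder top [-15.7   1.9]
41 free [ 0.5152 -0.0057  0.0324] fixedR [ 0.5167 -0.0045] medres 0.00011555453311960784
27 free [ 0.514  -0.0066  0.0143] fixedR [ 0.517  -0.0045] medres 0.00026502079282128034
[17.5647 85.5088  0.8853]
[17.9773 85.5088  0.6029]
```

The key and slot now line up in the view: the slot mouth spans 243–380 and the key 240–385. I'll lower slowly and watch the force.

jog_arm --motion '[0.4, 2, 0, 0, 0, 0, 0.4, 4, 0, 0, 0, 0, 0.4, 5.5, 0, 0, 0, 0, 0.4, 7, 0, 0, 0, 0, 0.4, 8.5, 0, 0, 0, 0, 0.4, 9.5, 0, 0, 0, 0, 0.4, 9.5, 0, 0, 0, 0]'

```text
time_s: 8.57
position: [0.5027, -0.0147, 0.176]
tcp_rot: [[0.825, -0.0, -0.565], [0.565, 0.0, 0.825], [-0.0, -1.0, 0.0]]
force: [-1.0, 0.2, -0.7]
opening: 0.109
```

jog_arm --motion '[0, 1.5, 0, 0, 0, 0, 0, 3, 0, 0, 0, 0, 0, 4.5, 0, 0, 0, 0, 0, 6, 0, 0, 0, 0, 0, 6, 0, 0, 0, 0]'

```text
time_s: 9.2
position: [0.5026, -0.0146, 0.1699]
tcp_rot: [[0.825, -0.0, -0.565], [0.565, 0.0, 0.825], [-0.0, -1.0, 0.0]]
force: [0.5, -0.4, 0.1]
opening: 0.11
```

jog_arm --motion '[0, 2, 0, 0, 0, 0, 0, 4.5, 0, 0, 0, 0, 0, 7, 0, 0, 0, 0, 0, 9.5, 0, 0, 0, 0, 0, 12, 0, 0, 0, 0, 0, 14.5, 0, 0, 0, 0, 0, 17, 0, 0, 0, 0, 0, 19.5, 0, 0, 0, 0, 0, 22, 0, 0, 0, 0, 0, 24, 0, 0, 0, 0, 0, 25.5, 0, 0, 0, 0, 0, 25.5, 0, 0, 0, 0]'

```text
time_s: 10.7
position: [0.5026, -0.0147, 0.1444]
tcp_rot: [[0.825, -0.0, -0.565], [0.565, 0.0, 0.825], [-0.0, -1.0, 0.0]]
force: [-0.3, -0.2, -0.3]
opening: 0.106
```

```bash
python3 - <<'E'
from h import *
p,d,s=snap('wrist','w7'); print(s['position'],s['time_s'],s['force'],s['opening'])
cv2.imwrite('pics/w7c.png',cv2.resize(p[180:280,250:380,::-1],None,fx=6,fy=6,interpolation=cv2.INTER_CUBIC))
E
```

```text
[ 0.5026 -0.0147  0.1444] 10.7 [-0.3022 -0.2017 -0.3063] 0.10564159866794165
```

View pics/w7c.png

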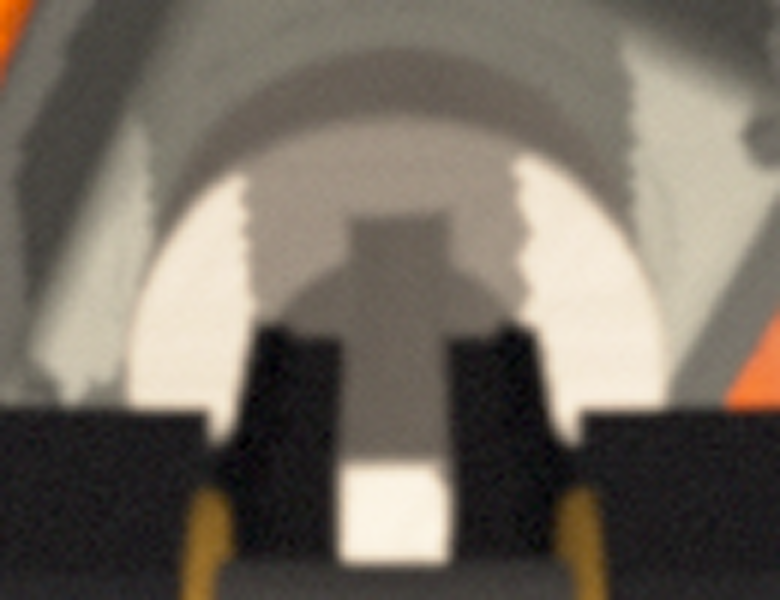

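jog_arm --motion '[0, 1, 0, 0, 0, 0, 0, 2, 0, 0, 0, 0, 0, 3, 0, 0, 0, 0, 0, 4, 0, 0, 0, 0, 0, 5, 0, 0, 0, 0, 0, 5, 0, 0, 0, 0]'

```text
time_s: 11.5
position: [0.5027, -0.0147, 0.1395]
tcp_rot: [[0.825, -0.0, -0.565], [0.565, 0.0, 0.825], [-0.0, -1.0, 0.0]]
force: [0.0, 0.8, 0.1]
opening: 0.105
```

jog_arm --motion '[0, 0.7, 0, 0, 0, 0, 0, 1.4, 0, 0, 0, 0, 0, 2.1, 0, 0, 0, 0, 0, 2.1, 0, 0, 0, 0]'

```text
time_s: 12.0
position: [0.5027, -0.0147, 0.1374]
tcp_rot: [[0.825, -0.0, -0.565], [0.565, 0.0, 0.825], [-0.0, -1.0, 0.0]]
force: [-1.3, -0.6, -0.4]
opening: 0.111
```

jog_arm --motion '[0, 0.8, 0, 0, 0, 0, 0, 0.8, 0, 0, 0, 0]'

```text
time_s: 12.25
position: [0.5027, -0.0147, 0.1366]
tcp_rot: [[0.825, -0.0, -0.565], [0.565, 0.0, 0.825], [-0.0, -1.0, 0.0]]
force: [-0.4, -0.0, 0.2]
opening: 0.108
```

jog_arm --motion '[0, 0, 0, 0, 0, 0, 0, 0, 0, 0, 0, 0, 0, 0, 0, 0, 0, 0, 0, 0, 0, 0, 0, 0, 0, 0, 0, 0, 0, 0]' --gripper 0.5

```text
time_s: 12.88
position: [0.5027, -0.0147, 0.1367]
tcp_rot: [[0.825, 0.0, -0.565], [0.565, -0.0, 0.825], [0.0, -1.0, -0.0]]
force: [-0.0, 0.4, 0.1]
opening: 0.486
```

```bash
python3 - <<'E'
from h import *
p,d,s=snap('wrist','w8'); print(s['position'],s['time_s'],s['force'],s['opening'])
cv2.imwrite('pics/w8c.png',cv2.resize(p[180:280,250:380,::-1],None,fx=6,fy=6,interpolation=cv2.INTER_CUBIC))
E
```

```text
[ 0.5027 -0.0147  0.1367] 12.875 [-0.0428  0.4489  0.0813] 0.4861460777428401
```

View pics/w8c.png

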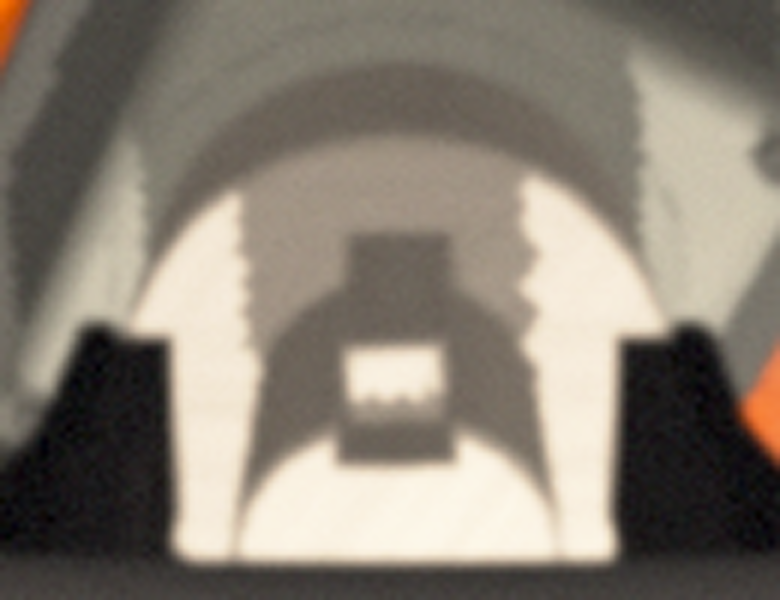

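The key has dropped home: its top face at about (394,375) in the crop lies below the shaft's end, with the slot walls square to the tool. Now the pulley.

```bash
python3 - <<'E'
from fit import *
s=pickle.load(open('w8.pkl','rb'));T=s['tcp_rot']
def tl(u,v,z): 
    q=onplane('wrist',250+u/6,180+v/6,z,s); return (T.T@(q-s['position'])*1000).round(1)[[0,2]]
for n,u,v,z in(('key near L',341,345,.107),('key near R',446,345,.107),('floor L',338,465,.113),('floor R',458,463,.113),('mouth L',336,430,.113),('mouth R',455,428,.113),('pk L',348,235,.075),('pk R',447,235,.075)): print(n,tl(u,v,z))
to([s['position'][0],s['position'][1],.215],124.4)
s['position'][2]=.215
d,_=to([.443,-.205,.215],104.4,s)
E
```

```text
key near L [-4.9 -5. ]
key near R [-4.9  5.4]
floor L [ 5.4 -5.2]
floor R [5.2 6.6]
mouth L [ 1.6 -5.4]
mouth R [1.3 6.2]
pk L [-4.9 -5. ]
pk R [-4.9  6.4]
shift mm [  0.  -78.4  -0. ] turn [-0.   -0.02 -0.  ]
shift mm [-156.8    0.  -123.3] turn [ 0.   19.98  0.  ]
```

jog_arm --motion '[0, -10, 0, 0, 0, 0, 0, -35, 0, 0, 0, 0, 0, -70, 0, 0, 0, 0, -15, -78, -10, 0, 2, 0, -50, -78, -40, 0, 6, 0, -85, -78, -67, 0, 12, 0, -125, -78, -98, 0, 17, 0, -148, -78, -117, 0, 20, 0, -157, -78, -123, 0, 20, 0, -157, -78, -123, 0, 20, 0, -157, -78, -123, 0, 20, 0]' --gripper 1

```text
time_s: 14.3
position: [0.4424, -0.2037, 0.2145]
tcp_rot: [[0.968, -0.001, -0.249], [0.249, 0.001, 0.968], [-0.0, -1.0, 0.001]]
force: [0.4, 0.6, -0.1]
opening: 1.001
```

```bash
python3 - <<'E'
from h import *
p,d,s=snap('wrist','w9'); print(s['position'],s['time_s'],s['force'],s['opening'])
cv2.imwrite('pics/w9c.png',cv2.resize(p[130:240,250:380,::-1],None,fx=6,fy=6,interpolation=cv2.INTER_CUBIC))
E
```

```text
[ 0.4424 -0.2037  0.2145] 14.3 [ 0.3694  0.5539 -0.0818] 1.0010814678400295
```

View pics/w9c.png

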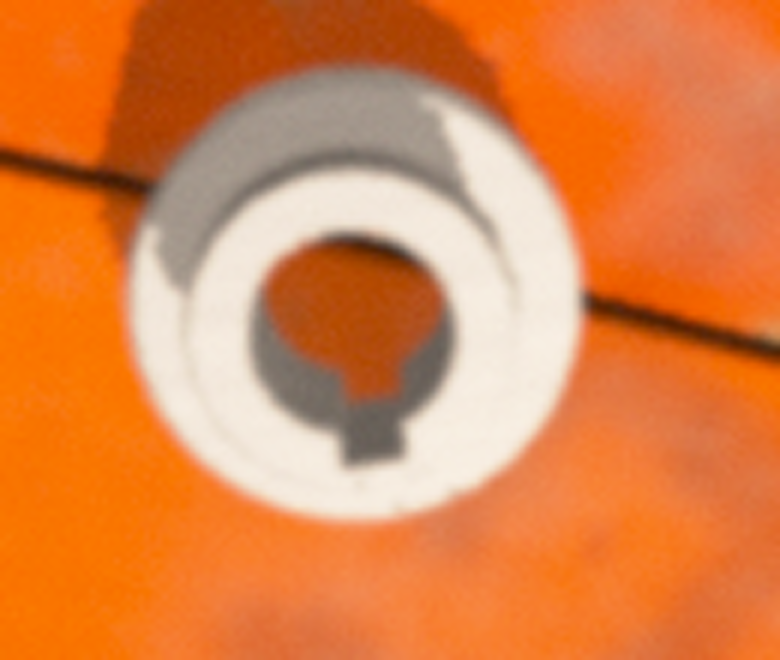

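```bash
python3 - <<'E'
from fit import *
s=pickle.load(open('w9.pkl','rb'));T=s['tcp_rot']
print(s['joint_positions'], pickle.load(open('w8.pkl','rb'))['joint_positions'])
c6=lambda u,v:(250+u/6,130+v/6)
W=lambda u,v,z:onplane('wrist',*c6(u,v),z,s)[:2]
a,b=W(345,464,.044),W(403,455,.044);print('kw',a,b,np.linalg.norm(a-b));m=(a+b)/2
x=radial('wrist','w9',c6(353,333),(12,22),.044,.018,deg=list(range(-215,55,5)))
x2=radial('wrist','w9',c6(353,330),(23,31),.044,.029,deg=range(185,360,5))
x3=radial('wrist','w9',c6(356,292),(33,42),.022,.042,deg=range(0,360,5))
for c in(x,x2,x3):
    v=m-c[:2];print('dir',np.degrees(np.arctan2(v[1],v[0])),np.linalg.norm(v))
t=b-a;print('edge normal',np.degrees(np.arctan2(t[1],t[0]))-90)
E
```

```text
[ -37.9078   22.2091  103.3548    0.0253   54.4916 -142.369 ] [ -14.4235   30.5773  105.2047   -0.0017   44.2149 -138.8049]
kw [ 0.4653 -0.2059] [ 0.4612 -0.1965] 0.010315513207933027
11 free [ 0.4489 -0.2104  0.0204] fixedR [ 0.4464 -0.2105] medres 0.00012662999692628074
33 free [ 0.441  -0.2116  0.0276] fixedR [ 0.4426 -0.2109] medres 0.00020861296705901658
72 free [ 0.4416 -0.2111  0.0419] fixedR [ 0.4415 -0.2112] medres 0.0003897729538552275
dir 32.685828826950626 0.017107547679496692
dir 24.89739279250481 0.024599376947004013
dir 24.557764502412653 0.023883698125623302
edge normal 23.66515821646213
```

```bash
python3 - <<'E'
from h import *
to([.4417,-.2117,.0475],114.5)
E
```

```text
shift mm [ -2.8 167.   -7.7] turn [ -0.04 -10.03  -0.01]
```

jog_arm --motion '[-1, 15, -3, 0, -4, 0, -2.8, 50, -7.7, 0, -10, 0, -2.8, 90, -7.7, 0, -10, 0, -2.8, 112, -7.7, 0, -10, 0, -2.8, 120, -7.7, 0, -10, 0, -2.8, 120, -7.7, 0, -10, 0, -2.8, 120, -7.7, 0, -10, 0]'

```text
time_s: 15.22
position: [0.4425, -0.2132, 0.0956]
tcp_rot: [[0.911, 0.002, -0.413], [0.413, -0.001, 0.911], [0.001, -1.0, -0.002]]
force: [-0.3, 0.3, 0.6]
opening: 0.998
```

```bash
python3 - <<'E'
from h import *
p,d,s=snap('wrist','w10'); print(s['position'],s['time_s'],s['force'],s['opening'])
cv2.imwrite('pics/w10c.png',cv2.resize(p[130:330,190:450,::-1],None,fx=3,fy=3,interpolation=cv2.INTER_CUBIC))
to([.4417,-.2117,.0475],114.5)
E
```

```text
[ 0.4425 -0.2132  0.0956] 15.225 [-0.2925  0.3141  0.6288] 0.9980527064553274
shift mm [-0.1 48.1  1.8] turn [ 0.11 -0.09  0.06]
```

View pics/w10c.png

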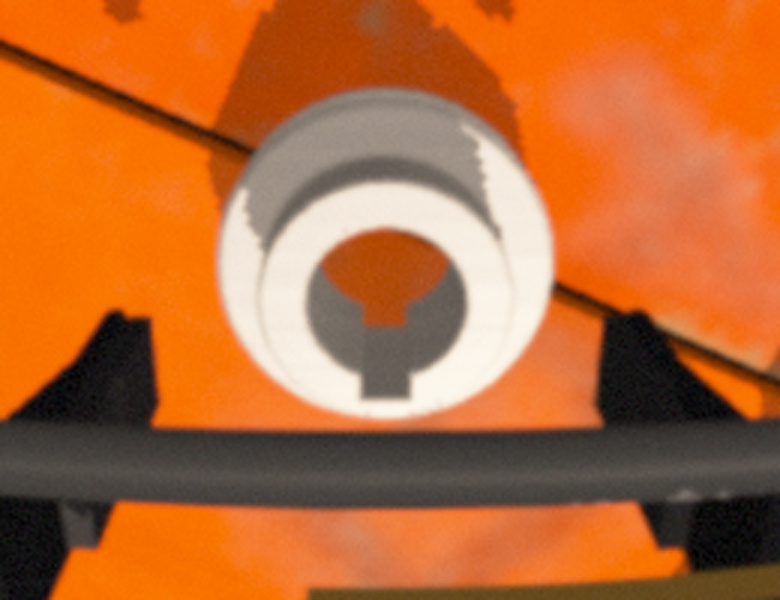

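jog_arm --motion '[0, 10, 1.6, 0, 0, 0, 0, 28, 1.6, 0, 0, 0, 0, 42, 1.6, 0, 0, 0, 0, 48, 1.6, 0, 0, 0, 0, 48, 1.6, 0, 0, 0, 0, 48, 1.6, 0, 0, 0]'

```text
time_s: 16.02
position: [0.4413, -0.2117, 0.0469]
tcp_rot: [[0.911, 0.0, -0.413], [0.413, -0.0, 0.911], [0.0, -1.0, -0.001]]
force: [0.4, -0.2, -0.3]
opening: 1.003
```

jog_arm --motion '[0, 0, 0, 0, 0, 0, 0, 0, 0, 0, 0, 0, 0, 0, 0, 0, 0, 0, 0, 0, 0, 0, 0, 0, 0, 0, 0, 0, 0, 0, 0, 0, 0, 0, 0, 0]' --gripper 0.4

```text
time_s: 16.77
position: [0.4412, -0.2116, 0.0468]
tcp_rot: [[0.911, 0.0, -0.413], [0.413, -0.0, 0.911], [0.0, -1.0, -0.0]]
force: [-0.2, 0.4, 2.0]
opening: 0.657
```

jog_arm --motion '[0, 0, 0, 0, 0, 0, 0, -3, 0, 0, 0, 0, 0, -10, 0, 0, 0, 0, 0, -25, 0, 0, 0, 0, 0, -50, 0, 0, 0, 0, 0, -85, 0, 0, 0, 0, 0, -120, 0, 0, 0, 0, 0, -150, 0, 0, 0, 0, 0, -163, 0, 0, 0, 0, 0, -165, 0, 0, 0, 0, 0, -165, 0, 0, 0, 0]' --gripper 0

```text
time_s: 18.15
position: [0.4404, -0.211, 0.2108]
tcp_rot: [[0.911, -0.002, -0.413], [0.413, 0.001, 0.911], [-0.001, -1.0, 0.002]]
force: [-0.1, 0.1, -4.5]
opening: 0.659
```

```bash
python3 - <<'E'
from h import *
p,d,s=snap('wrist','w11'); print(s['position'],s['time_s'],s['force'],s['opening'],s['joint_positions'])
cv2.imwrite('pics/w11c.png',cv2.resize(p[130:330,190:450,::-1],None,fx=3,fy=3,interpolation=cv2.INTER_CUBIC))
to([.5169,-.0050,.212],114.5-170.1)
E
```

```text
[ 0.4404 -0.211   0.2108] 18.15 [-0.0822  0.1002 -4.4672] 0.6587303532636183 [ -38.7371   22.6453  103.3589    0.0013   54.118  -153.1157]
shift mm [154.7  -1.2 156. ] turn [  0.09 169.98  -0.22]
```

View pics/w11c.png

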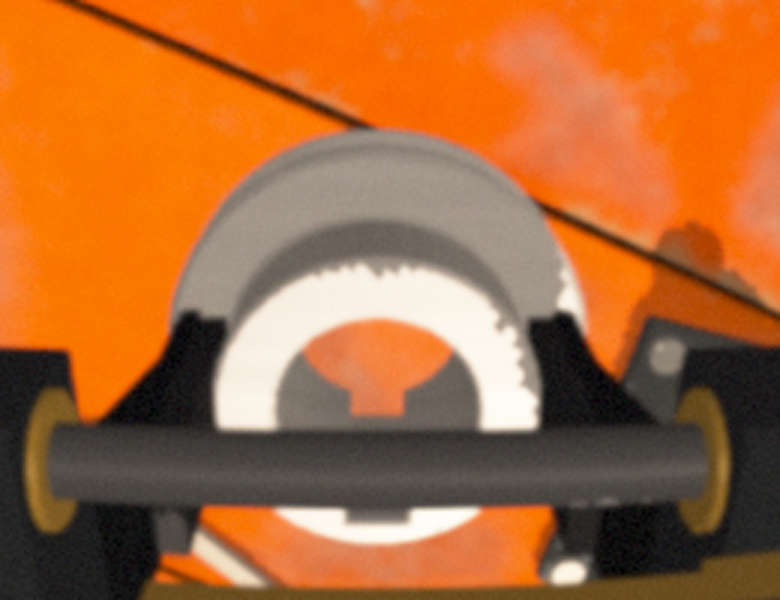

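```bash
python3 - <<'E'
from fit import *
s=pickle.load(open('w11.pkl','rb'));T=s['tcp_rot']
zt=s['position'][2]-.0468+.044
c=lambda u,v:(190+u/3,130+v/3)
def rel(x,z): print((T.T@(np.r_[x[:2],z]-s['position'])*1000).round(2))
x=radial('wrist','w11',c(378,415),(20,42),zt,.018,deg=range(175,366,5));rel(x,zt)
for n,u,v,z in(('boss top',378,262,zt),('boss bot',378,544,zt),('boss L',214,400,zt),('boss R',541,400,zt),('bore top',378,318,zt),('boreL',275,405,zt),('boreR',480,405,zt),('kwL',346,515,zt),('kwR',411,515,zt),('kwbot L',350,415,zt-.044),('kwbot R',405,415,zt-.044)):
    q=onplane('wrist',*c(u,v),z,s);print(n,(T.T@(q-s['position'])*1000).round(1)[[0,2]])
E
```

```text
fit.py:14: RuntimeWarning: Mean of empty slice.
  r=least_squares(fr,[*P.mean(0),Rk],loss='soft_l1',f_scale=.0004)
  ret = ret.dtype.type(ret / rcount)
Traceback (most recent call last):
  File "fit.py", line 14, in radial
    r=least_squares(fr,[*P.mean(0),Rk],loss='soft_l1',f_scale=.0004)
                       ^^^^^^^^^^^^^^^
TypeError: Value after * must be an iterable, not numpy.float64
```

```bash
python3 - <<'E'
from fit import *
s=pickle.load(open('w11.pkl','rb'));T=s['tcp_rot']
zt=s['position'][2]-.0468+.044
c=lambda u,v:(190+u/3,130+v/3)
for n,u,v,z in(('boss top',378,262,zt),('boss bot',378,544,zt),('boss L',214,400,zt),('boss R',541,400,zt),('bore top',378,318,zt),('boreL',275,405,zt),('boreR',480,405,zt),('kwL',346,521,zt),('kwR',411,521,zt),('kwbot L',350,415,zt-.044),('kwbot R',405,415,zt-.044),('rim top',375,129,zt-.022),('rim top0',375,129,zt-.044)):
    q=onplane('wrist',*c(u,v),z,s);print(n,(T.T@(q-s['position'])*1000).round(1)[[0,2]])
E
```

```text
boss top [-27.4   0.5]
boss bot [29.5  0.5]
boss L [ -1.6 -28.2]
boss R [-1.5 29.1]
bore top [-17.4   0.5]
boreL [ -0.8 -17.5]
boreR [-0.7 18.3]
kwL [24.  -5.4]
kwR [24.1  6.7]
kwbot L [25.7 -5.8]
kwbot R [25.7  6.8]
rim top [-45.  -0.]
rim top0 [-40.5  -0. ]
```

The keyway lies along the tool's +x, with its lower end at about (378,415) in the crop. I'll carry the pulley over the shaft while turning it +170°.

jog_arm --motion '[5, 0, 5, 0, 5, 0, 15, -1, 15, 0, 15, 0, 28, -1, 28, 0, 25, 0, 42, -1, 42, 0, 35, 0, 56, -1, 56, 0, 45, 0, 70, -1, 70, 0, 55, 0, 84, -1, 84, 0, 65, 0, 98, -1, 98, 0, 75, 0, 110, -1, 110, 0, 85, 0, 120, -1, 120, 0, 95, 0, 130, -1, 130, 0, 105, 0, 138, -1, 138, 0, 115, 0, 144, -1, 144, 0, 125, 0, 149, -1, 149, 0, 135, 0, 152, -1, 152, 0, 145, 0, 154, -1, 154, 0, 155, 0, 155, -1, 156, 0, 164, 0, 155.4, -1, 156.1, 0, 170, 0, 155.4, -1, 156.1, 0, 170, 0, 155.4, -1, 156.1, 0, 170, 0]'

```text
time_s: 20.7
position: [0.5178, -0.0052, 0.2119]
tcp_rot: [[-0.824, -0.002, 0.566], [-0.566, 0.0, -0.824], [0.001, -1.0, -0.001]]
force: [-0.2, 1.1, -4.1]
opening: 0.658
```

```bash
python3 - <<'E'
from h import *
p,d,s=snap('wrist','w12'); print(s['position'],s['time_s'],s['force'],s['opening'],s['joint_positions'])
cv2.imwrite('pics/w12c.png',cv2.resize(p[130:330,190:450,::-1],None,fx=3,fy=3,interpolation=cv2.INTER_CUBIC))
to([.5175,-.0046,.212],-55.6)
E
```

```text
[ 0.5178 -0.0052  0.2119] 20.7 [-0.1895  1.1062 -4.069 ] 0.6576099460041018 [-12.9493  24.6304  99.3093  -0.003   56.157   42.5888]
shift mm [ 0.   0.1 -0.7] turn [0.06 0.04 0.05]
```

View pics/w12c.png

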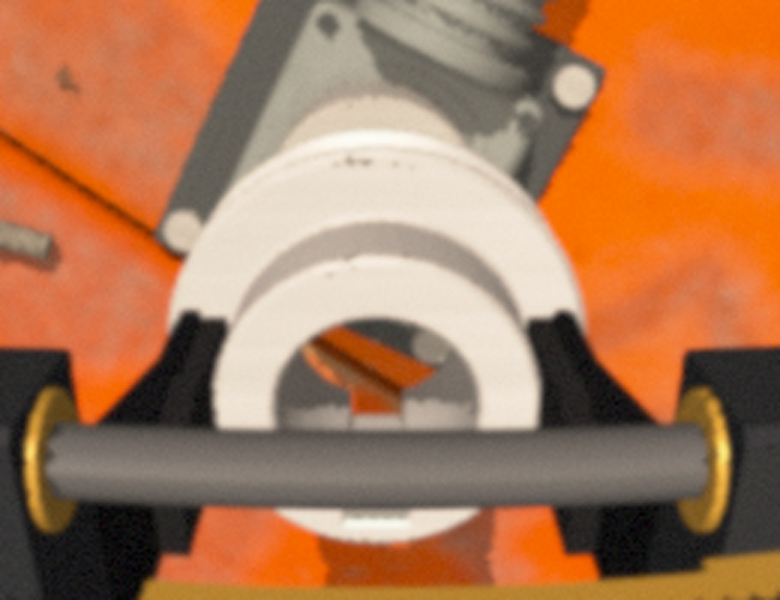

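jog_arm --motion '[0, 5, -0.3, 0, 0, 0, 0, 15, -0.6, 0, 0, 0, 0, 28, -0.6, 0, 0, 0, 0, 40, -0.6, 0, 0, 0, 0, 46, -0.6, 0, 0, 0, 0, 46, -0.6, 0, 0, 0, 0, 46, -0.6, 0, 0, 0]'

```text
time_s: 21.62
position: [0.5182, -0.0048, 0.1669]
tcp_rot: [[-0.825, 0.001, 0.565], [-0.565, -0.0, -0.825], [-0.0, -1.0, 0.001]]
force: [0.7, -0.4, -3.6]
opening: 0.66
```

```bash
python3 - <<'E'
from h import *
p,d,s=snap('wrist','w13'); print(s['position'],s['time_s'],s['force'],s['opening'])
cv2.imwrite('pics/w13c.png',cv2.resize(p[225:280,270:370,::-1],None,fx=8,fy=8,interpolation=cv2.INTER_CUBIC))
E
```

```text
[ 0.5182 -0.0048  0.1669] 21.625 [ 0.6993 -0.3733 -3.5551] 0.659944156347491
```

View pics/w13c.png

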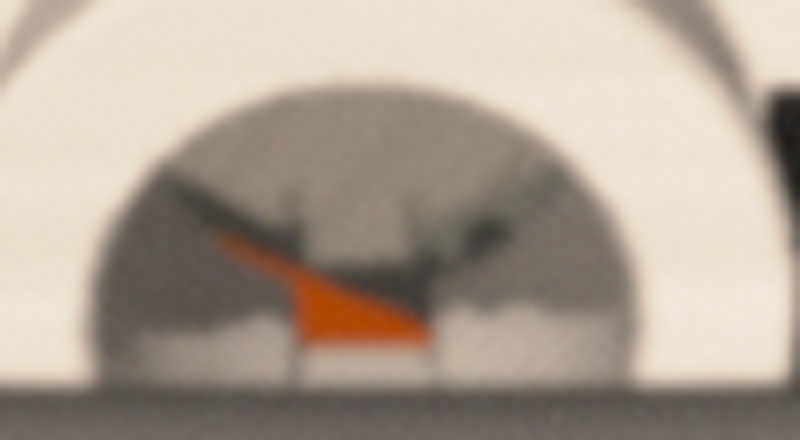

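```bash
python3 - <<'E'
from h import *
p=cv2.imread('pics/w13.png')[232:275,278:352].astype(float)
p=np.clip((p-40)*1.9,0,255).astype(np.uint8)
cv2.imwrite('pics/w13d.png',cv2.resize(p,None,fx=10.5,fy=10.5,interpolation=cv2.INTER_CUBIC))
E
```

```text
(no output)
```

View pics/w13d.png

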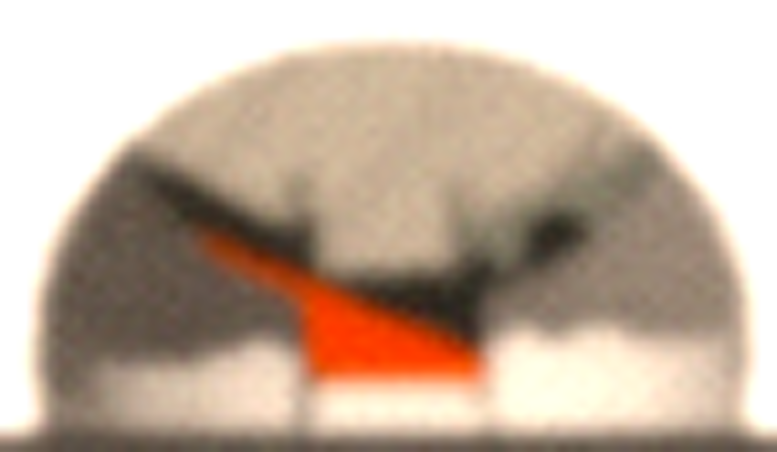

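```bash
python3 - <<'E'
from fit import *
s=pickle.load(open('w13.pkl','rb'));T=s['tcp_rot']
zb=s['position'][2]-.0468
c=lambda u,v:(278+u/10.5,232+v/10.5)
for n,u,v,z in(('key outer',382,272,.107),('key L',314,250,.107),('key R',450,250,.107),('corner L',297,237,.113),('corner R',457,235,.113),('arc L',200,188,.113),('arc R',560,185,.113),('kwbot L',312,378,zb),('kwbot R',486,378,zb),('bore top',395,42,zb+.044),('boreL',42,350,zb+.044),('boreR',747,350,zb+.044)):
    q=onplane('wrist',*c(u,v),z,s);print(n,(T.T@(q-s['position'])*1000).round(1)[[0,2]])
E
```

```text
key outer [23.4 -0.7]
key L [21.7 -5.3]
key R [21.7  4. ]
corner L [17.7 -6.3]
corner R [17.5  4.3]
arc L [ 14.1 -12.7]
arc R [13.9 11.1]
kwbot L [24.5 -5.2]
kwbot R [24.5  6.1]
bore top [-18.3   0.1]
boreL [ -1.4 -17.5]
boreR [-1.4 17.7]
```

jog_arm --motion '[1, 0, -1, 0, 0, 0, 1, 1.5, -1, 0, 0, 0, 1, 3, -1, 0, 0, 0, 1, 4, -1, 0, 0, 0, 1, 4, -1, 0, 0, 0, 1, 4, -1, 0, 0, 0]'

```text
time_s: 22.42
position: [0.5165, -0.0045, 0.1626]
tcp_rot: [[-0.825, -0.0, 0.565], [-0.565, 0.0, -0.825], [0.0, -1.0, -0.0]]
force: [-0.2, 0.6, -3.6]
opening: 0.662
```

```bash
python3 - <<'E'
from h import *
p,d,s=snap('wrist','w14'); print(s['position'],s['time_s'],s['force'],s['opening'])
p=p[232:275,278:352,::-1].astype(float)
p=np.clip((p-40)*1.9,0,255).astype(np.uint8)
cv2.imwrite('pics/w14d.png',cv2.resize(p,None,fx=10.5,fy=10.5,interpolation=cv2.INTER_CUBIC))
E
```

```text
[ 0.5165 -0.0045  0.1626] 22.425 [-0.1583  0.5743 -3.6425] 0.6619344498148234
```

View pics/w14d.png

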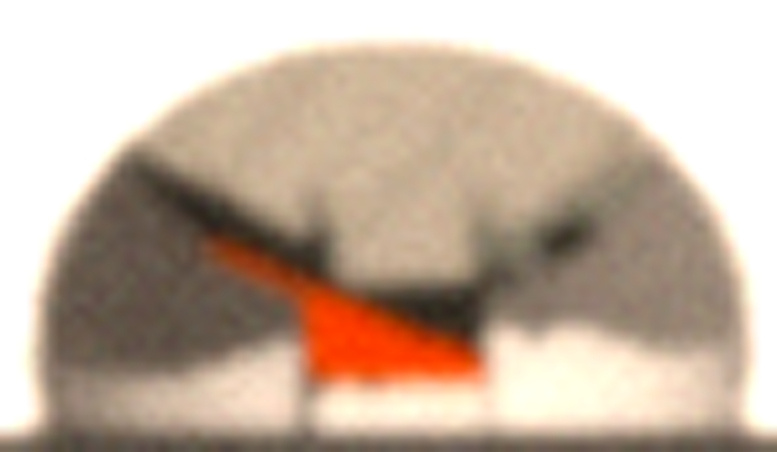

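```bash
python3 - <<'E'
from fit import *
s=pickle.load(open('w14.pkl','rb'));T=s['tcp_rot']
zb=s['position'][2]-.0468
c=lambda u,v:(278+u/10.5,232+v/10.5)
for n,u,v,z in(('key outer',401,287,.107),('corner L',317,248,.113),('corner R',480,240,.113),('arc L',200,188,.113),('arc R',590,180,.113),('kwbot L',312,378,zb),('kwbot R',486,378,zb),('bore top',395,42,zb+.044),('boreL',42,350,zb+.044),('boreR',747,350,zb+.044)):
    q=onplane('wrist',*c(u,v),z,s);print(n,(T.T@(q-s['position'])*1000).round(1)[[0,2]])
E
```

```text
key outer [22.4  0.6]
corner L [16.4 -4.9]
corner R [15.8  5.7]
arc L [ 12.1 -12.4]
arc R [11.5 12.8]
kwbot L [24.5 -5.2]
kwbot R [24.5  6.1]
bore top [-18.3   0.1]
boreL [ -1.4 -17.5]
boreR [-1.4 17.7]
```

jog_arm --motion '[0.3, 1, 0, 0, 0, 0, 0.3, 2, 0, 0, 0, 0, 0.3, 3, 0, 0, 0, 0, 0.3, 4, 0, 0, 0, 0, 0.3, 5, 0, 0, 0, 0, 0.3, 5, 0, 0, 0, 0]'

```text
time_s: 23.22
position: [0.5162, -0.0046, 0.1575]
tcp_rot: [[-0.825, -0.0, 0.565], [-0.565, 0.0, -0.825], [0.0, -1.0, -0.0]]
force: [0.2, 0.4, -4.5]
opening: 0.654
```

jog_arm --motion '[0, 0.8, 0, 0, 0, 0, 0, 1.6, 0, 0, 0, 0, 0, 2.4, 0, 0, 0, 0, 0, 3.2, 0, 0, 0, 0, 0, 4, 0, 0, 0, 0, 0, 4, 0, 0, 0, 0]'

```text
time_s: 23.98
position: [0.5162, -0.0046, 0.1536]
tcp_rot: [[-0.825, -0.0, 0.565], [-0.565, 0.0, -0.825], [0.0, -1.0, -0.0]]
force: [0.0, 0.5, -4.8]
opening: 0.656
```

jog_arm --motion '[0, 0.8, 0, 0, 0, 0, 0, 1.6, 0, 0, 0, 0, 0, 2.4, 0, 0, 0, 0, 0, 3.2, 0, 0, 0, 0, 0, 4, 0, 0, 0, 0, 0, 4, 0, 0, 0, 0]'

```text
time_s: 24.72
position: [0.5162, -0.0046, 0.1496]
tcp_rot: [[-0.825, -0.0, 0.565], [-0.565, 0.0, -0.825], [0.0, -1.0, -0.0]]
force: [0.3, 0.5, -4.2]
opening: 0.657
```

jog_arm --motion '[0, 1.2, 0, 0, 0, 0, 0, 2.4, 0, 0, 0, 0, 0, 3.6, 0, 0, 0, 0, 0, 4.8, 0, 0, 0, 0, 0, 6, 0, 0, 0, 0, 0, 7.2, 0, 0, 0, 0, 0, 8.4, 0, 0, 0, 0, 0, 9.6, 0, 0, 0, 0, 0, 9.6, 0, 0, 0, 0]'

```text
time_s: 25.85
position: [0.5162, -0.0046, 0.1399]
tcp_rot: [[-0.825, -0.0, 0.565], [-0.565, 0.0, -0.825], [0.0, -1.0, -0.0]]
force: [0.1, 0.2, -4.0]
opening: 0.656
```

jog_arm --motion '[0, 1.2, 0, 0, 0, 0, 0, 2.6, 0, 0, 0, 0, 0, 4, 0, 0, 0, 0, 0, 5.4, 0, 0, 0, 0, 0, 6.8, 0, 0, 0, 0, 0, 8.2, 0, 0, 0, 0, 0, 9.6, 0, 0, 0, 0, 0, 11, 0, 0, 0, 0, 0, 12.4, 0, 0, 0, 0, 0, 13, 0, 0, 0, 0, 0, 13, 0, 0, 0, 0]'

```text
time_s: 27.22
position: [0.5162, -0.0046, 0.127]
tcp_rot: [[-0.825, -0.0, 0.565], [-0.565, 0.0, -0.825], [0.0, -1.0, -0.0]]
force: [0.1, 0.1, -4.9]
opening: 0.658
```

jog_arm --motion '[0, 0.6, 0, 0, 0, 0, 0, 1.2, 0, 0, 0, 0, 0, 1.8, 0, 0, 0, 0, 0, 2.4, 0, 0, 0, 0, 0, 3, 0, 0, 0, 0, 0, 3.6, 0, 0, 0, 0, 0, 4.2, 0, 0, 0, 0, 0, 4.2, 0, 0, 0, 0]'

```text
time_s: 28.22
position: [0.5162, -0.0046, 0.1228]
tcp_rot: [[-0.825, -0.0, 0.565], [-0.565, 0.0, -0.825], [0.0, -1.0, -0.0]]
force: [-0.2, 0.3, -3.7]
opening: 0.661
```

jog_arm --motion '[0, 0.3, 0, 0, 0, 0, 0, 0.6, 0, 0, 0, 0, 0, 0.9, 0, 0, 0, 0, 0, 0.9, 0, 0, 0, 0]'

```text
time_s: 28.72
position: [0.5163, -0.0046, 0.1219]
tcp_rot: [[-0.825, -0.0, 0.565], [-0.565, 0.0, -0.825], [-0.0, -1.0, -0.0]]
force: [0.0, -1.0, -3.4]
opening: 0.656
```

jog_arm --motion '[0, 0.25, 0, 0, 0, 0, 0, 0.5, 0, 0, 0, 0, 0, 0.5, 0, 0, 0, 0]'

```text
time_s: 29.1
position: [0.5163, -0.0046, 0.1218]
tcp_rot: [[-0.825, 0.0, 0.565], [-0.565, -0.0, -0.825], [-0.0, -1.0, 0.0]]
force: [-0.0, 0.0, 0.6]
opening: 0.661
```

Contact came at a computed underside height of 75.0 mm, exactly the shoulder, with only a few N. I'll let go.

jog_arm --motion '[0, 0, 0, 0, 0, 0, 0, 0, 0, 0, 0, 0, 0, 0, 0, 0, 0, 0, 0, 0, 0, 0, 0, 0, 0, 0, 0, 0, 0, 0]' --gripper 1

```text
time_s: 29.72
position: [0.5163, -0.0046, 0.1214]
tcp_rot: [[-0.825, 0.0, 0.565], [-0.565, -0.0, -0.825], [-0.0, -1.0, 0.0]]
force: [-0.5, 0.6, 1.0]
opening: 0.997
```

jog_arm --motion '[0, -3, 0, 0, 0, 0, 0, -12, 0, 0, 0, 0, 0, -30, 0, 0, 0, 0, 0, -60, 0, 0, 0, 0, 0, -85, 0, 0, 0, 0, 0, -90, 0, 0, 0, 0, 0, -90, 0, 0, 0, 0]'

```text
time_s: 30.6
position: [0.5161, -0.0046, 0.2116]
tcp_rot: [[-0.825, 0.0, 0.565], [-0.565, -0.0, -0.825], [-0.0, -1.0, 0.0]]
force: [-0.8, -0.3, 0.1]
opening: 1.0
```

```bash
python3 - <<'E'
from h import *
p,d,s=snap('wrist','w15'); print(s['position'],s['time_s'],s['force'],s['opening'])
cv2.imwrite('pics/w15c.png',cv2.resize(p[130:330,190:450,::-1],None,fx=3,fy=3,interpolation=cv2.INTER_CUBIC))
p,d,s=snap('scene','s15');cv2.imwrite('pics/s15c.png',cv2.resize(p[150:280,230:430,::-1],None,fx=4,fy=4,interpolation=cv2.INTER_CUBIC))
E
```

```text
[ 0.5161 -0.0046  0.2116] 30.6 [-0.7962 -0.3276  0.0507] 1.000352947546821
```

View pics/w15c.png

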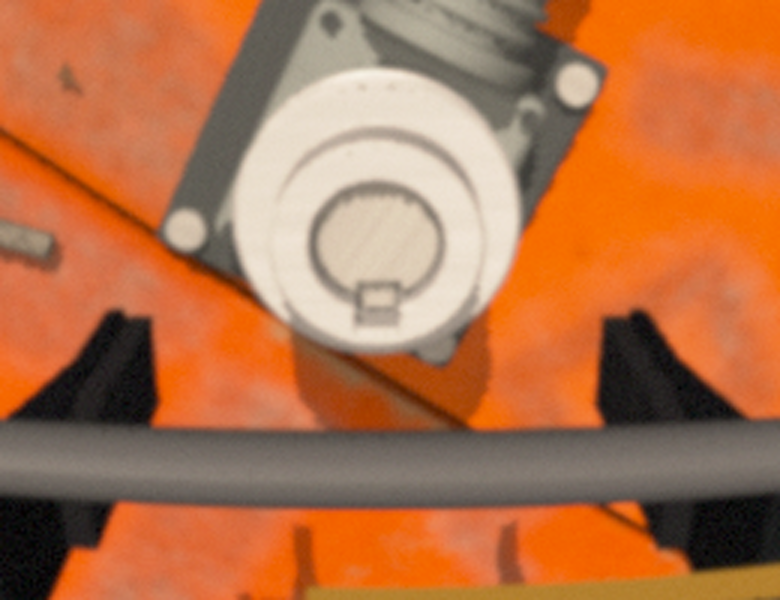

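View pics/s15c.png

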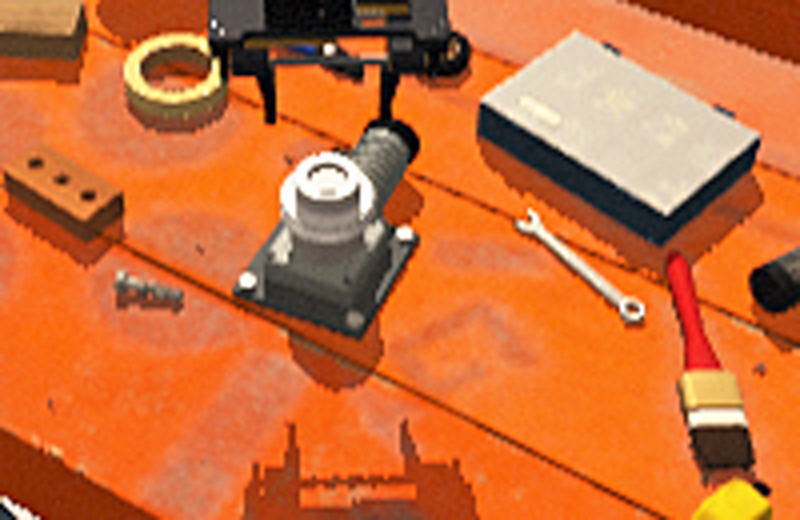

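The pulley sits level over the shaft, with the shaft end at about (377,240) showing an even gap and the key at (378,300) in the keyway. I'll check the height with depth, then hand in.

```bash
python3 - <<'E'
from fit import *
s=pickle.load(open('w15.pkl','rb'));d=np.load('w15.npy')
def h(u,v):
    u=190+u/3;v=130+v/3
    o,r=ray('wrist',u,v,s);H=bot.get_calibration('wrist')['hand_eye'];T=s['tcp_rot']@H[:3,:3]
    dep=np.median(d[int(v)-1:int(v)+2,int(u)-1:int(u)+2]);k=dep/(-(T.T@r)[2]);return o+r*k
for n,u,v in(('boss L',292,240),('boss R',462,240),('boss far',377,160),('boss near',340,320),('shaft',377,240),('key',378,297)): print(n,h(u,v))
r=bot.hand_in();print(r)
E
```

```text
boss L [0.5053 0.0149 0.1187]
boss R [ 0.5307 -0.0223  0.1186]
boss far [0.536  0.0087 0.1191]
boss near [ 0.4933 -0.0084  0.1183]
shaft [ 0.5165 -0.0047  0.113 ]
key [ 0.5009 -0.0158  0.1067]
the job is handed in; nothing more can be done
None
```

The key is right down in the shaft's slot and the pulley is home on the shoulder. I let both go and handed the job in at about 31 s of the 72 allowed; the hand-in gives no verdict.

**Key:** The slot showed in the wrist camera, about 26° towards −y from the gearbox's front. I turned the key to match, lowered it until its foot was about 4 mm into the pocket, and let it drop. I saw no contact force above the roughly 1 N noise.

**Pulley:** I gripped it by the boss, turned it 170° so the keyway lay over the key, and corrected its position by about 1 mm from a view through the bore. I then eased it down; the wrist force rose only when its underside reached 75 mm, by about 4 N.

**Last checks:**

| Point measured | Height (mm) | Expected (mm) |
|---|---|---|
| Boss top, four points | 118.3–119.1 | 119 |
| Shaft end | 113.0 | 113 |
| Key top | 106.7 | 107 |

The gap between shaft and bore looked even, and the gripper was clear. The bolt, spanner and masking tape looked unmoved in the last picture. The jar was not in that view and the tape measure only partly, but the arm touched neither.

**What disagreed:** The camera estimates differed by up to about 1.5 mm on the shaft's axis and about 5° on the slot's angle. I settled both by viewing the part and the slot together in one picture.

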